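# Clip the magnifier arm onto its post

## Robot

A 6-joint arm with a two-finger parallel gripper is mounted at the origin on a cart in front of the work surface, level with it; the furniture and walls round the work are solid. World frame = base frame: x ahead of the robot, y to its left, z up, the work surface at z = 0. Lengths are in m, angles in rad, forces in N, time in s.
With the tool pointing down it reaches from about 0.325 to 0.775 m from the base axis. Payload 9.3 kg.
Tool frame: the origin (TCP) lies at the very end of the fingers, on their centre line; the grasp point (between the pads) lies 19 mm behind it; z points along the fingers, y is the line along which they close (so a half turn about z gives the same grasp; the last joint's range is limited). The gripper opens to 85 mm and grips with 20 to 120 N. Pads are 22 mm wide; open, the fingers measure 114 mm over their backs; the gripper's body (76 mm by 85 mm) begins 54 mm behind the grasp point. The pads swing forward as they close: fully open they stand 13 mm farther back than shut.
Start: joints at [1.047, 0.259, 0.021, 1.334, 0, 1.418], TCP at [0.199, 0.513, 0.231] pointing down, gripper open.
Joint ranges: [-3.04, 3.04], [-0.91, 1.82], [-1.04, 1.36], [-1.92, 1.95], [-1.52, 1.45], [-3.14, 3.14]. Speed limits (rad/s): [2.22, 2.22, 2.79, 3.14, 3.14, 3.14].

## Interface

Orientations are given as a rotation vector (axis times angle).
In Python, from cell import status, grab_frame, close_job gives the robot as it stands.
- The arm moves only by the tool jog_arm, never from a script. Its argument "motion" is a list of rows, each an object with "gripper": the closure in counts, from 0 (fully open) to 255 (shut); "delta_pos": the shift along the tool's x, y, z each as a share of 25 cm, from -1 to 1, a list of three; "spin": the turn about the tool's z as a share of 2 pi rad, from -1 to 1. In form: [{"gripper": gripper, "delta_pos": [tx, ty, tz], "spin": spin}, ...]. A call has 1 to 20 rows; each row is the pose to reach, as a shift and turn from the pose commanded when the call began, along the tool's axes at that moment, turning the shorter way round; what a row does not reach only later rows make up. A row lasts 1/12 s, in which the tool goes at most 41.7 mm and 7.16 degrees, less where a joint would pass 70% of its speed; a pose out of reach is approached as far as the arm can. A call with a number of a shift or a turn outside -1 to 1 is refused whole. A call with a gripper value outside its range is refused whole. The fingers move at their own pace and stop on an object; "newtons" is the grip in N (left out, the last holds). Time passes only in rows, so rows that repeat a pose let the fingers close. It gives the time, the measured TCP pose, the force, the opening and the grip force at its end, in the units of the state.
- status.read_state(): the state, without advancing time (a new reading comes with each control period).
- grab_frame(name): name is "scene" or "top"; returns a dict with "image" (400x640x3 uint8, red, green, blue), "z_map" (400x640 float32, m along the optical axis (not along the pixel's ray), 0 where there is no reading), "fx", "fy", "cx", "cy" (pixels), "T" (4x4, takes a point from camera to world coordinates). Camera axes: x right, y up, looking along -z (the intrinsics and any distortion apply to the point x, -y, -z); pixel columns grow to the right and rows downward; lengths in m; the calibration is good to about 2 mm. A picture is of the moment at which its call begins.
- close_job(): hands the job in; it is judged then, once.
The state is a dict: "time": time; "qpos": joint angles; "qvel": joint speeds; "effort": joint torques, N m; "eef_pos": TCP position; "tcp_rot": TCP orientation; "wrist_force": force on the tool from outside, world axes, zero at the start; "torque": the same for the moment, N m; "gripper_width": finger opening in m; "grip_force": force on a finger pad.
Only numpy, scipy, OpenCV 4.12 (cv2) and the standard library are available. Lean on these libraries where they do the work, as an engineer would, in place of code of your own. Each camera call takes 0.05 s, during which the arm holds its last target. There are 200 camera calls.

## Task

The swing arm of the desk magnifier only rests on its post and needs its R-clip back. Draw the clip out of the wooden pencil block, lay it down flat on the desk and let go, then take it again by the dipped eye so that it is level, and push its straight leg through the cross hole near the top of the post, fully home, until the bow has sprung over the post and the clip stops. Tug it gently straight back to check that it has latched (push it home again if it comes out), then let go; leave the other things on the desk where they are.

Things in the scene. Friction and masses are not known exactly. Their poses are not given: they have to be found in the camera images.
- clip_eye (a point): Centre of the R-clip's eye: a black dipped loop 46 mm long (x), 32 wide (y), 9 thick, straight sides; grasp it across y, so the bow stays free. Axes: x along the clip to its leg tip, y to the bowed leg, z out of its plane. 5 mm steel wire, 121 mm long, 50 g. Starts upright, leg down 20 mm deep in the block, up to 5 deg askew, eye 110 mm up. Lying flat on the desk the eye is 4.5 mm up.
- clip_seat (a point): Point of the clip (axes as clip_eye; 46 mm from the eye in x, y = -6 mm, on the leg's axis) that lies mid-post when seated. After springing over there is about 1.5 mm of end play each way: pushed home, a rigid stop lets it go up to 1.5 mm past mid-post; tugged with a few N it stops 1.5 to 5 mm short of it.
- clip_tip (a point): Round end of the clip's straight leg (5 mm thick wire), 98.5 mm from the eye centre in the clip's x and at y = -6 mm; axes as clip_eye. The bowed leg is shorter: hump over x = 33 to 59 mm (out to y = +10 mm), narrow throat at x = 60 mm, flared end at x = 74 mm, y = +12 mm.
- clip_bow (a joint): Opening of the sprung bow, rad: 0 at rest, up to about 0.2 as its throat passes the widest part of the post, about 0 again once it has sprung over. Springing it over takes a push of roughly 8 to 14 N, pulling it off again 11 N or more, so tug with about 5 N.
- post_hole (a point): Centre of the cross hole in the magnifier's steel post (20 mm thick, ends 13 mm above it), 82 mm above the desk mat (5 mm thick). Hole 7.4 mm, level, right through, countersunk to 12 mm at both ends. x along the hole (away from you within 25 deg), z up. Clip may enter from either end, either side up. Below: arm hub 42 mm across, top at 76.5 mm; foot 124 mm across, 24 mm high. Fixed.
- pen_block: wooden pencil block, 110 x 46 x 32 mm (along its own x, y, z), fixed to the desk; origin at the centre of its underside. The clip stands in the small hole at x = +32 mm, y = 0; the three wider holes are empty. The bare desk (z = 0) between the block and the edge of the desk mat, about x 0.42 to 0.56, y 0.08 to 0.17, is clear
- slides_a: the nearer small carton of slides, 31 x 81 x 18 mm, bystander; origin at the centre of its underside
- tape: roll of brown packing tape lying flat, 96 mm across, 48 mm high, bystander; origin at the centre of its underside
- battery: green and white battery, 15 mm thick, 50 mm long, lying, bystander; origin at the centre of its underside

How it is judged:
On the way, in this order (a step that is already met when the one before it is completed fails the run):
1. the clip lies flat on the desk, let go (height (world z) of each of clip_eye, clip_tip below 0.016 m and angle between clip_eye's own x axis and vertical above 1.4 rad and contact force between the fingers and clip below 0.05 N), for 0.2 s.
2. the leg is through the cross hole, the clip is fully home and its bow has sprung over the post (distance between clip_seat and post_hole below 0.005 m and x of post_hole in the frame of clip_seat below 0.0005 m and angle between the x axis of clip_seat and the x axis of post_hole, either way round below 0.25 rad and value of joint clip_bow below 0.05 rad), for 0.1 s.
3. the clip has been tugged back against its latch, still held by the fingers (x of post_hole in the frame of clip_seat above 0.0012 m and distance between clip_seat and post_hole below 0.008 m and contact force between the fingers and clip above 0.5 N), for 0.05 s.
At the end, for the whole second after the job is handed in: the clip sits on the post, let go and at rest: its seat point within 8 mm of the middle of the cross hole, its leg along the hole within 17 degrees, and its bow closed (joint clip_bow under 0.08 rad) (distance between clip_seat and post_hole below 0.008 m and angle between the x axis of clip_seat and the x axis of post_hole, either way round below 0.3 rad and value of joint clip_bow below 0.08 rad and linear speed of clip below 0.02 m/s); the robot touches nothing.
It fails at once if a bystander (slide carton, tape roll, battery) is pushed more than 40 mm (distance of any of slides_a, tape, battery from where it was at the start of the episode above 0.04 m).
It also fails if it takes over 64 s, if anything falls off the work surface, if the arm or the gripper's body presses on something with over 40 N, if the wrist force passes 120 N, or if a joint passes its speed limit or range.

## Working session

There is one attempt and no reset: what is moved stays moved. The work goes in short steps, Python scripts to look and compute and a tool call to move; the robot and the scene stay as the last step left them, time stands still between calls to the robot, and variables do not carry over. Pictures are saved under pics/ and viewed, at most 10 in all, crops included, and the job is handed in when it is done.

Besides the shell and the picture viewer there is one more tool, called as a command line: name --argument value ..., lists and objects as JSON in quotes. jog_arm: Moves the arm, as the interface text tells. Shift numbers are shares of 25 cm and turn numbers shares of 2 pi rad, none past 1 either way. Its arguments: {"type":"object","properties":{"motion":{"type":"array","items":{"type":"object","properties":{"gripper":{"type":"number"},"delta_pos":{"type":"array","items":{"type":"number","minimum":-1,"maximum":1}},"spin":{"type":"number","minimum":-1,"maximum":1}}}},"newtons":{"type":"number"}},"required":["motion"]}

```bash
mkdir -p pics; ls
cat > h.py <<'E'
import numpy as np, cv2
from cell import status, grab_frame, close_job
def cloud(f):
    z=f["z_map"]; v,u=np.mgrid[0:z.shape[0],0:z.shape[1]]
    p=np.stack([(u-f["cx"])/f["fx"]*z,-(v-f["cy"])/f["fy"]*z,-z,np.ones_like(z)],-1)
    return (p@np.array(f["T"]).T)[...,:3]
def ray(f,u,v):
    T=np.array(f["T"]); d=T[:3,:3]@np.array([(u-f["cx"])/f["fx"],-(v-f["cy"])/f["fy"],-1]); return T[:3,3],d
def onz(f,u,v,h):
    o,d=ray(f,u,v); return o+d*(h-o[2])/d[2]
def tri(f,p,g,q):
    a,d=ray(f,*p); b,e=ray(g,*q); A=np.stack([d,-e],1); s=np.linalg.lstsq(A,b-a,rcond=None)[0]
    x,y=a+s[0]*d,b+s[1]*e; return (x+y)/2,np.linalg.norm(x-y)
def save(n,im): cv2.imwrite("pics/"+n+".png",im[...,::-1])
E
python3 - <<'E'
from h import *
for n in("scene","top"):
    f=grab_frame(n); save(n+"0",f["image"]); np.savez(n+"0.npz",**f); print(n,{k:f[k] for k in("fx","fy","cx","cy")},np.round(f["T"],3).tolist(),[k for k in f])
print(status.read_state())
E
```

```text
pics
scene {'fx': 414.19159295288415, 'fy': 414.19159295288415, 'cx': 316.8094017898337, 'cy': 197.22539401148805} [[-0.826, 0.239, -0.51, 0.14], [-0.563, -0.336, 0.755, 0.801], [0.009, 0.911, 0.413, 0.493], [0.0, 0.0, 0.0, 1.0]] ['image', 'z_map', 'fx', 'fy', 'cx', 'cy', 'T']
top {'fx': 444.77444762490296, 'fy': 444.77444762490296, 'cx': 321.3995074350453, 'cy': 203.5909808454716} [[0.007, 0.985, -0.17, 0.372], [-1.0, 0.008, 0.009, 0.109], [0.01, 0.17, 0.985, 1.273], [0.0, 0.0, 0.0, 1.0]] ['image', 'z_map', 'fx', 'fy', 'cx', 'cy', 'T']
{'time': 0.1, 'qpos': array([ 1.04740442e+00,  2.59105733e-01,  2.08240179e-02,  1.33368588e+00,
       -2.03678269e-05,  1.41819115e+00]), 'qvel': array([ 0.00223611,  0.00065202,  0.00201581, -0.00018876, -0.00075793,
        0.00056756]), 'effort': array([ 5.81031520e-03, -5.56693017e+01,  3.45072126e+01,  1.16670085e-02,
       -1.13164615e-04, -2.19327319e-06]), 'eef_pos': array([0.19917506, 0.51239412, 0.23073764]), 'tcp_rot': array([-5.79031585e-01, -3.08739442e+00,  1.74612908e-03]), 'wrist_force': array([ 0.65035019, -0.49204951, -0.21368767]), 'torque': array([ 0.01048631, -0.02276322,  0.02198976]), 'grip_force': 0.0, 'gripper_width': 0.08532217481373439}
```

View pics/scene0.png

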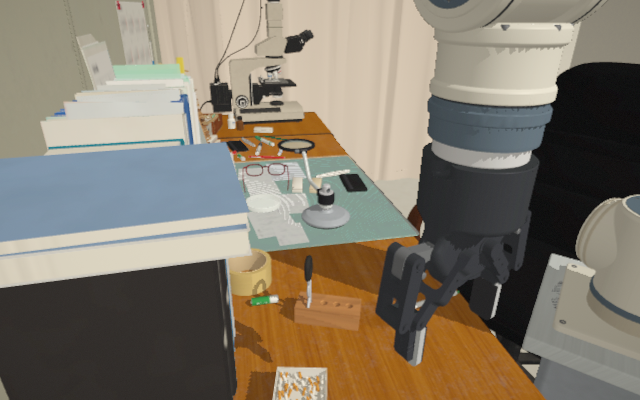

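View pics/top0.png

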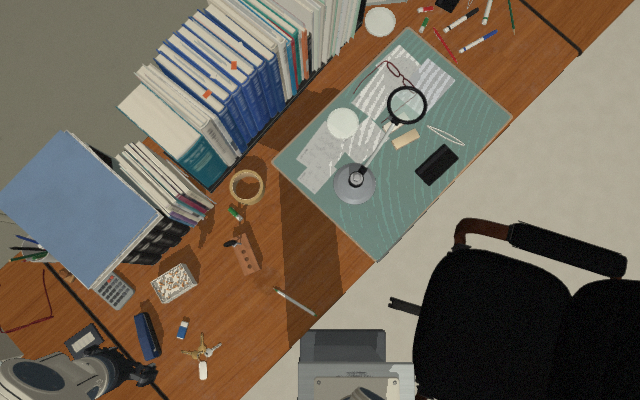

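Scene view: clip eye stands at about (308,267), block at (328,310), post with its arm hub at (326,195); top view: eye (231,243), block (245,253), post (355,178). Next, enlarged crops plus the numbers.

Run:
```python
from h import *
F={n:dict(np.load(n+"0.npz")) for n in("scene","top")}
s,t=F["scene"],F["top"]
cr=lambda f,x0,x1,y0,y1,k:cv2.resize(f["image"][y0:y1,x0:x1],None,fx=k,fy=k,interpolation=cv2.INTER_CUBIC)
a=np.hstack([cr(s,280,370,245,335,4.4),cr(s,290,370,155,235,4.95)])
b=np.hstack([cr(t,215,275,225,285,6.6),cr(t,325,385,150,210,6.6)])
k=min(a.shape[1],b.shape[1]); im=np.vstack([a[:,:k],b[:,:k]]); im=cv2.resize(im,(600,600)); save("crops",im)
for n,f,(x0,x1,y0,y1) in(("scene",s,(300,318,250,290)),("top",t,(220,240,234,250))):
    P=cloud(f); I=f["image"].astype(int)
    m=np.zeros(I.shape[:2],bool); m[y0:y1,x0:x1]=True
    m&=(I.max(2)<60)&(P[...,2]>.07)
    v,u=np.nonzero(m); q=P[m]; print(n,"eye px",u.mean(),v.mean(),u.min(),u.max(),v.min(),v.max(),len(q),q.mean(0).round(4),q.min(0).round(4),q.max(0).round(4))
P=cloud(t); Q=cloud(s)
# block top
for n,f,C,(x0,x1,y0,y1) in(("scene",s,Q,(285,370,285,335)),("top",t,P,(225,270,230,280))):
    m=np.zeros(C.shape[:2],bool); m[y0:y1,x0:x1]=True
    m&=(C[...,2]>.026)&(C[...,2]<.038)
    q=C[m][:,:2].astype(np.float32); print(n,"block",len(q),cv2.minAreaRect(q))
for n,C,(x0,x1,y0,y1) in(("scene",Q,(290,370,155,235)),("top",P,(325,385,150,210))):
    c=C[y0:y1,x0:x1].reshape(-1,3)
    for lo,hi in((.018,.03),(.07,.079),(.082,.089),(.09,.105)):
        q=c[(c[:,2]>lo)&(c[:,2]<hi)]
        if len(q)>2: print(n,lo,len(q),q.mean(0).round(4),q.min(0).round(4),q.max(0).round(4))
```

```text
scene eye px 308.0405405405405 267.7567567567568 305 311 256 280 148 [0.4631 0.3449 0.1155] [0.4578 0.327  0.0928] [0.4707 0.3556 0.1325]
top eye px 229.4909090909091 243.0 224 236 240 246 55 [0.4654 0.3355 0.1188] [0.4573 0.3223 0.0936] [0.4733 0.3488 0.1327]
scene block 1211 ((0.44464781880378723, 0.3122892677783966), (0.11021583527326584, 0.05041809752583504), 24.120298385620117)
top block 587 ((0.443418949842453, 0.3097974956035614), (0.11023249477148056, 0.046351756900548935), 23.58220863342285)
scene 0.018 862 [ 0.6788 -0.0129  0.0237] [ 0.5901 -0.2537  0.018 ] [0.8685 0.0648 0.03  ]
scene 0.07 95 [ 0.6688 -0.0019  0.0745] [ 0.6302 -0.0705  0.0701] [0.7625 0.0288 0.0789]
scene 0.082 32 [ 0.6842 -0.015   0.0851] [ 0.6419 -0.0744  0.082 ] [0.7688 0.0196 0.0889]
scene 0.09 67 [ 0.695  -0.0235  0.0969] [ 0.6405 -0.0818  0.0904] [0.7752 0.0173 0.105 ]
top 0.018 967 [0.644  0.0056 0.024 ] [ 0.5901 -0.0571  0.018 ] [0.709  0.0643 0.0299]
top 0.07 121 [ 0.6654 -0.0081  0.0739] [ 0.6293 -0.0486  0.07  ] [0.7241 0.0221 0.0789]
top 0.082 25 [0.6468 0.0045 0.0836] [ 0.6319 -0.0131  0.082 ] [0.6634 0.0199 0.0881]
top 0.09 48 [0.6495 0.003  0.098 ] [ 0.6404 -0.0065  0.0928] [0.6608 0.013  0.1049]
```

View pics/crops.png

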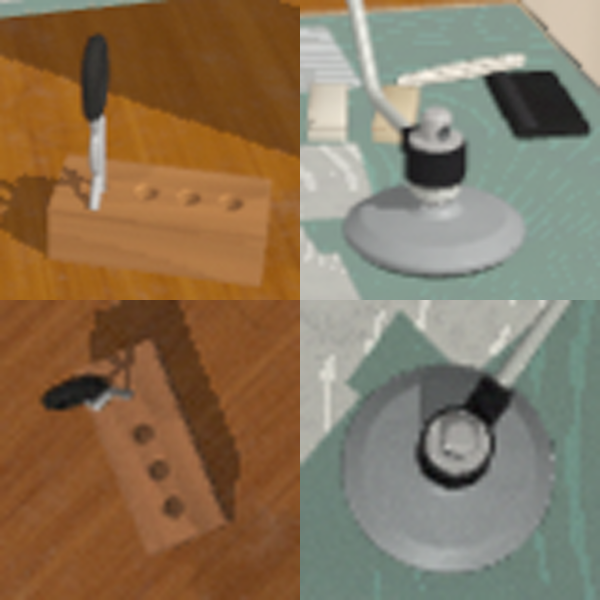

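Crops: the eye is seen nearly edge-on from the scene camera, its bow leg toward the block hole; the post hole shows as a dark dot at about (329,190) in the scene image, right of the post axis (~326.8). The arm rod goes off up-right in the top view.

Run:
```python
from h import *
from scipy.spatial.transform import Rotation as R
s=dict(np.load("scene0.npz"));t=dict(np.load("top0.npz"))
g=s["image"].astype(int).sum(2)//3; print(g[180:202,318:336])
S,T=cloud(s),cloud(t)
def em(f,C,b):
    x0,x1,y0,y1=b; m=np.zeros(C.shape[:2],bool); m[y0:y1,x0:x1]=True
    return C[m&(f["image"].max(2)<75)&(C[...,2]>.085)]
q=em(t,T,(218,242,232,252)); q2=em(s,S,(300,318,250,290))
for a in(q,q2,np.vstack([q,q2])):
    c=a.mean(0); w,v=np.linalg.eigh(np.cov((a-c).T)); print(c.round(4),np.sqrt(w).round(4),v[:,0].round(3),v[:,1].round(3),v[:,2].round(3),(np.array([np.ptp((a-c)@v[:,i]) for i in range(3)])).round(3))
    r=cv2.minAreaRect(a[:,:2].astype(np.float32)); print(r)
# rod height vs distance
c=T[100:200,345:420].reshape(-1,3); d=c[:,:2]-[.650,.003]; rr=np.hypot(*d.T); an=np.degrees(np.arctan2(d[:,1],d[:,0]))
for lo in range(12,120,8):
    k=(rr*1000>lo)&(rr*1000<lo+8)&(c[:,2]>.04)&(c[:,2]<.3)
    if k.sum(): print(lo,k.sum(),c[k,2].min().round(3),c[k,2].max().round(3),an[k].mean().round(1),an[k].min().round(),an[k].max().round())
k=(rr<.03)&(c[:,2]>.09)
# post top via both cams: circle on z=.1 plane
for n,C in(("s",S[170:200,310:345]),("t",T[150:210,325:385])):
    q=C.reshape(-1,3); q=q[(np.abs(q[:,0]-.65)<.02)&(np.abs(q[:,1]-.003)<.02)]; z=q[:,2]; print(n,np.histogram(z,np.arange(.07,.11,.004)))
    a=q[(z>.096)&(z<.106)]; print(a.mean(0),cv2.minEnclosingCircle(a[:,:2].astype(np.float32)))
print(R.from_rotvec(status.read_state()["tcp_rot"]).as_matrix().round(3))
```

```text
[[185 188 192 172 149 149 151 152 151 153 149 145 146 144 143 143 144 144]
 [187 191 194 173 150 144 144 143 143 149 151 151 153 148 145 143 143 144]
 [191 194 193 169 148 144 143 145 146 145 144 144 150 151 147 146 145 144]
 [194 198 192 164 147 149 154 160 161 158 155 147 144 144 143 149 146 146]
 [198 201 189 157 146 160 175 179 179 182 181 166 148 143 143 143 144 149]
 [201 203 184 155 138 156 175 182 186 195 197 190 161 143 144 143 143 144]
 [200 203 180 152 141 157 175 187 198 210 207 200 166 143 143 143 144 144]
 [193 192 167 141 134 143 157 173 187 199 190 187 161 142 143 143 144 144]
 [167 147 109  92 119 137 154 166 181 185 149 141 148 145 143 144 144 143]
 [ 32  50  74  94 122 139 156 169 169 129  82  96 152 157 149 144 143 143]
 [ 28  93 123 129 130 138 153 168 139  97  90 105 165 177 168 150 142 143]
 [ 32 131 149 147 143 139 152 167 143 111 116 131 169 180 182 152 141 143]
 [ 41 129 168 179 170 156 160 170 165 140 140 166 176 181 180 130 125 141]
 [ 28  84 137 164 174 176 177 179 180 176 180 184 181 180 155  89 104 137]
 [ 29  47  84 116 140 155 171 179 179 182 180 184 
[... 1630 characters left out ...]
8.0 -32.0
92 12 0.065 0.07 -34.6 -38.0 -32.0
100 9 0.063 0.072 -35.0 -37.0 -32.0
108 12 0.064 0.073 -35.0 -37.0 -32.0
116 12 0.065 0.075 -34.8 -37.0 -33.0
s (array([17, 27, 48, 15, 11,  9, 19, 13,  0]), array([0.07 , 0.074, 0.078, 0.082, 0.086, 0.09 , 0.094, 0.098, 0.102,
       0.106]))
[0.6492633  0.00803182 0.0982496 ] ((0.6486433744430542, 0.008649340830743313), 0.009654386900365353)
t (array([15, 36, 58, 23,  2,  4, 19, 23,  2]), array([0.07 , 0.074, 0.078, 0.082, 0.086, 0.09 , 0.094, 0.098, 0.102,
       0.106]))
[0.64970317 0.00271081 0.09884311] ((0.6500405669212341, 0.0030146539211273193), 0.010130532085895538)
[[-0.932  0.362 -0.001]
 [ 0.362  0.932 -0.001]
 [ 0.    -0.001 -1.   ]]
```

jog_arm --motion '[{"gripper": 0, "delta_pos": [-0.1, -0.03, 0], "spin": -0.02}, {"gripper": 0, "delta_pos": [-0.2, -0.06, 0], "spin": -0.04}, {"gripper": 0, "delta_pos": [-0.3, -0.09, 0], "spin": -0.06}, {"gripper": 0, "delta_pos": [-0.4, -0.12, 0], "spin": -0.08}, {"gripper": 0, "delta_pos": [-0.5, -0.14, 0], "spin": -0.1}, {"gripper": 0, "delta_pos": [-0.6, -0.16, 0], "spin": -0.12}, {"gripper": 0, "delta_pos": [-0.7, -0.18, 0], "spin": -0.124}, {"gripper": 0, "delta_pos": [-0.7, -0.18, 0], "spin": -0.124}, {"gripper": 0, "delta_pos": [-0.7, -0.18, 0], "spin": -0.124}]' --newtons 30

```text
time: 0.85
eef_pos: [0.3469, 0.4065, 0.2308]
tcp_rot: [0.633, -3.076, 0.001]
wrist_force: [-0.4, 0.4, -0.5]
gripper_width: 0.0853
grip_force: 0.0
```

```bash
cat >> h.py <<'E'
from scipy.spatial.transform import Rotation as R
def go(x=None,y=None,z=None,yaw=None):
    "print move shares to world target; yaw = angle of tool y axis in deg (mod 180)"
    s=status.read_state(); M=R.from_rotvec(s["tcp_rot"]).as_matrix(); p=s["eef_pos"]
    t=np.array([p[i] if v is None else v for i,v in enumerate((x,y,z))])
    yn=np.degrees(np.arctan2(M[1,1],M[0,1])); dy=0 if yaw is None else (yaw-yn+90)%180-90
    print("t",round(s["time"],2),"pos",p.round(4),"yaw",yn.round(1),"shares",(M.T@(t-p)/.25).round(4),"spin",round(-dy/360,4),"F",s["wrist_force"].round(2),"w",round(s["gripper_width"],4),"g",round(s["grip_force"],2),"q",s["qpos"].round(2),"tz",M[:,2].round(3))
E
python3 -c "
from h import *
go(.4655,.338,.095,113.5)
s=dict(np.load('scene0.npz'))
for u,v,z in((325.7,186,.1),(328.1,190.2,.087)): print(onz(s,u,v,z))
o,d=ray(s,325.7,188); 
print('post lateral off of (.650,.003):',np.cross(d[:2]/np.hypot(*d[:2]),np.array([.650,.003])-o[:2]))
"
```

```text
t 0.85 pos [0.3469 0.4065 0.2308] yaw 113.2 shares [-0.3282 -0.4388  0.543 ] spin -0.0007 F [-0.45  0.43 -0.46] w 0.0853 g 0.0 q [ 0.71  0.23 -0.01  1.32  0.    0.3 ] tz [-0.001 -0.001 -1.   ]
[0.64505619 0.0137933  0.1       ]
[0.64230317 0.00673403 0.087     ]
post lateral off of (.650,.003): -0.0015744165072533178<string>:7: DeprecationWarning: Arrays of 2-dimensional vectors are deprecated. Use arrays of 3-dimensional vectors instead. (deprecated in NumPy 2.0)
```

jog_arm --motion '[{"gripper": 0, "delta_pos": [-0.08, -0.11, 0]}, {"gripper": 0, "delta_pos": [-0.16, -0.22, 0]}, {"gripper": 0, "delta_pos": [-0.24, -0.33, 0]}, {"gripper": 0, "delta_pos": [-0.33, -0.44, 0]}, {"gripper": 0, "delta_pos": [-0.33, -0.44, 0.0]}, {"gripper": 0, "delta_pos": [-0.33, -0.44, 0.08]}, {"gripper": 0, "delta_pos": [-0.33, -0.44, 0.16]}, {"gripper": 0, "delta_pos": [-0.33, -0.44, 0.24]}, {"gripper": 0, "delta_pos": [-0.33, -0.44, 0.32]}]'

```text
schema error: expected keys gripper, delta_pos, spin
```

```bash
python3 -W ignore -c "
from h import *
go(.4655,.338,.095,113.5)
cr=lambda f,x0,x1,y0,y1,k:cv2.resize(f['image'][y0:y1,x0:x1],None,fx=k,fy=k,interpolation=cv2.INTER_CUBIC)
a=cr(grab_frame('scene'),260,360,220,320,4);b=cr(grab_frame('top'),200,270,205,275,5.72)
save('g1',np.hstack([a,b[:400,:400]]) if b.shape[0]>=400 else a)
"
```

```text
t 0.85 pos [0.3469 0.4065 0.2308] yaw 113.2 shares [-0.3282 -0.4388  0.543 ] spin -0.0007 F [-0.45  0.43 -0.46] w 0.0853 g 0.0 q [ 0.71  0.23 -0.01  1.32  0.    0.3 ] tz [-0.001 -0.001 -1.   ]
```

View pics/g1.png

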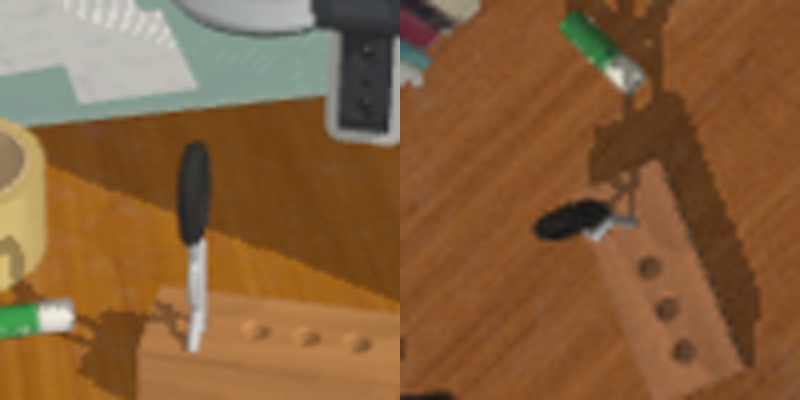

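The move was refused (spin key needed); the picture shows the clip untouched, eye at scene crop (195,190), top crop (575,218). Repeating with all the keys.

jog_arm --motion '[{"gripper": 0, "delta_pos": [-0.08, -0.11, 0], "spin": 0}, {"gripper": 0, "delta_pos": [-0.16, -0.22, 0], "spin": 0}, {"gripper": 0, "delta_pos": [-0.24, -0.33, 0], "spin": 0}, {"gripper": 0, "delta_pos": [-0.33, -0.44, 0], "spin": 0}, {"gripper": 0, "delta_pos": [-0.33, -0.44, 0.0], "spin": 0}, {"gripper": 0, "delta_pos": [-0.33, -0.44, 0.08], "spin": 0}, {"gripper": 0, "delta_pos": [-0.33, -0.44, 0.16], "spin": 0}, {"gripper": 0, "delta_pos": [-0.33, -0.44, 0.24], "spin": 0}, {"gripper": 0, "delta_pos": [-0.33, -0.44, 0.32], "spin": 0}]'

```text
time: 1.7
eef_pos: [0.4645, 0.3399, 0.1504]
tcp_rot: [0.638, -3.076, -0.0]
wrist_force: [0.0, 0.2, -0.1]
gripper_width: 0.0854
grip_force: 0.0
```

```bash
python3 -W ignore -c "
from h import *
go(.4655,.338,.095,113.5)
cr=lambda f,x0,x1,y0,y1,k:cv2.resize(f['image'][y0:y1,x0:x1],None,fx=k,fy=k,interpolation=cv2.INTER_CUBIC)
a=cr(grab_frame('scene'),260,360,220,320,4);b=cr(grab_frame('top'),200,270,205,275,5.72)
save('g2',np.hstack([a,b[:400,:400]]))
"
```

```text
t 1.7 pos [0.4645 0.3399 0.1504] yaw 113.4 shares [-0.0006 -0.0087  0.2218] spin -0.0001 F [ 0.03  0.25 -0.07] w 0.0854 g 0.0 q [ 0.49  0.34 -0.08  1.16  0.    0.08] tz [-0.  0. -1.]
```

View pics/g2.png

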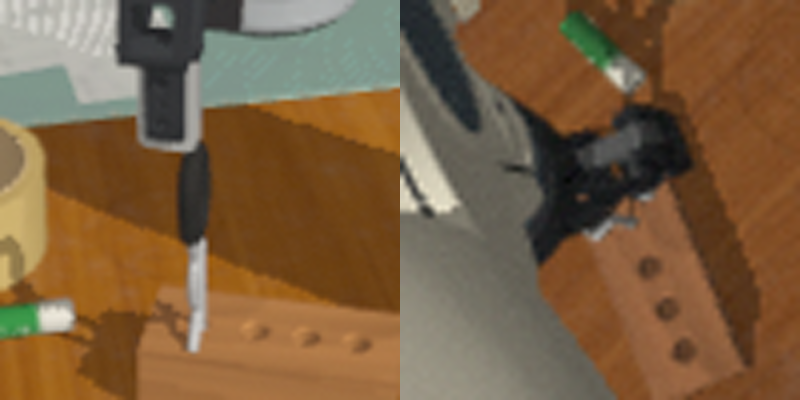

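Scene crop: the near finger hangs at (165,110), eye at (196,190), roughly aligned allowing for parallax; nudge 2 mm along tool x, descend and grip.

jog_arm --motion '[{"gripper": 0, "delta_pos": [0.008, -0.006, 0.05], "spin": 0}, {"gripper": 0, "delta_pos": [0.008, -0.006, 0.1], "spin": 0}, {"gripper": 0, "delta_pos": [0.008, -0.006, 0.15], "spin": 0}, {"gripper": 0, "delta_pos": [0.008, -0.006, 0.21], "spin": 0}, {"gripper": 0, "delta_pos": [0.008, -0.006, 0.22], "spin": 0}, {"gripper": 60, "delta_pos": [0.008, -0.006, 0.22], "spin": 0}, {"gripper": 100, "delta_pos": [0.008, -0.006, 0.22], "spin": 0}, {"gripper": 140, "delta_pos": [0.008, -0.006, 0.22], "spin": 0}, {"gripper": 200, "delta_pos": [0.008, -0.006, 0.22], "spin": 0}, {"gripper": 255, "delta_pos": [0.008, -0.006, 0.22], "spin": 0}, {"gripper": 255, "delta_pos": [0.008, -0.006, 0.22], "spin": 0}, {"gripper": 255, "delta_pos": [0.008, -0.006, 0.22], "spin": 0}]' --newtons 25

```text
time: 2.8
eef_pos: [0.4649, 0.3369, 0.0971]
tcp_rot: [-0.636, 3.075, -0.0]
wrist_force: [0.8, -1.4, 5.8]
gripper_width: 0.0317
grip_force: 24.4
```

jog_arm --motion '[{"gripper": 255, "delta_pos": [0, 0, -0.03], "spin": 0}, {"gripper": 255, "delta_pos": [0, 0, -0.06], "spin": 0}, {"gripper": 255, "delta_pos": [0, 0, -0.1], "spin": 0}, {"gripper": 255, "delta_pos": [0, 0, -0.15], "spin": 0}, {"gripper": 255, "delta_pos": [0, 0, -0.2], "spin": 0}, {"gripper": 255, "delta_pos": [0, 0, -0.25], "spin": 0}, {"gripper": 255, "delta_pos": [0, 0, -0.25], "spin": 0}, {"gripper": 255, "delta_pos": [0, 0, -0.25], "spin": 0}]'

```text
time: 3.47
eef_pos: [0.4645, 0.3371, 0.1597]
tcp_rot: [-0.637, 3.075, 0.001]
wrist_force: [0.4, 0.5, -0.9]
gripper_width: 0.0315
grip_force: 24.8
```

```bash
python3 -W ignore -c "
from h import *
go(.52,.125,.16,90)
cr=lambda f,x0,x1,y0,y1,k:cv2.resize(f['image'][y0:y1,x0:x1],None,fx=k,fy=k,interpolation=cv2.INTER_CUBIC)
f=grab_frame('scene'); save('g3',cr(f,240,370,180,310,4))
"
```

```text
t 3.47 pos [0.4645 0.3371 0.1597] yaw 113.4 shares [ 0.1334 -0.8669 -0.0018] spin 0.065 F [ 0.37  0.52 -0.92] w 0.0315 g 24.8 q [ 0.48  0.33 -0.07  1.18  0.    0.07] tz [ 0.001  0.001 -1.   ]
```

View pics/g3.png

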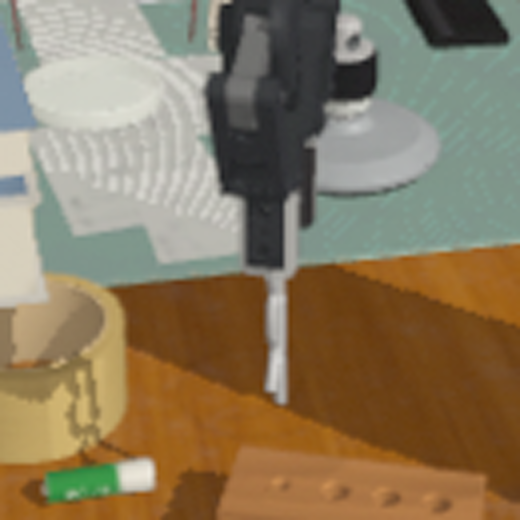

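The clip is out of the block, hanging straight with leg tip at crop (280,400), clear above the block. Move to the clear desk and turn square.

jog_arm --motion '[{"gripper": 255, "delta_pos": [0.005, -0.09, 0], "spin": 0.006}, {"gripper": 255, "delta_pos": [0.01, -0.18, 0], "spin": 0.012}, {"gripper": 255, "delta_pos": [0.016, -0.27, 0], "spin": 0.018}, {"gripper": 255, "delta_pos": [0.021, -0.36, 0], "spin": 0.024}, {"gripper": 255, "delta_pos": [0.027, -0.45, 0], "spin": 0.03}, {"gripper": 255, "delta_pos": [0.032, -0.54, 0], "spin": 0.036}, {"gripper": 255, "delta_pos": [0.037, -0.63, 0], "spin": 0.042}, {"gripper": 255, "delta_pos": [0.043, -0.72, 0], "spin": 0.048}, {"gripper": 255, "delta_pos": [0.048, -0.8, 0], "spin": 0.054}, {"gripper": 255, "delta_pos": [0.052, -0.88, 0], "spin": 0.06}, {"gripper": 255, "delta_pos": [0.052, -0.88, 0], "spin": 0.065}, {"gripper": 255, "delta_pos": [0.052, -0.88, 0.08], "spin": 0.065}, {"gripper": 255, "delta_pos": [0.052, -0.88, 0.16], "spin": 0.065}, {"gripper": 255, "delta_pos": [0.052, -0.88, 0.24], "spin": 0.065}, {"gripper": 255, "delta_pos": [0.052, -0.88, 0.27], "spin": 0.065}, {"gripper": 255, "delta_pos": [0.052, -0.88, 0.27], "spin": 0.065}]' --newtons 20

```text
time: 4.85
eef_pos: [0.5382, 0.1297, 0.089]
tcp_rot: [-0.0, -3.137, 0.001]
wrist_force: [-0.4, 0.5, -0.7]
gripper_width: 0.0315
grip_force: 24.7
```

```bash
python3 -W ignore -c "
from h import *
go(.54,.13,.085,90)
f=grab_frame('scene'); save('g4',cv2.resize(f['image'][150:290,250:400],None,fx=4,fy=4,interpolation=cv2.INTER_CUBIC))
"
```

```text
t 4.85 pos [0.5382 0.1297 0.089 ] yaw 90.0 shares [-0.0073  0.0013  0.0159] spin -0.0 F [-0.39  0.53 -0.68] w 0.0315 g 24.72 q [ 0.08  0.35 -0.23  1.    0.    0.08] tz [-0.005 -0.    -1.   ]
```

View pics/g4.png

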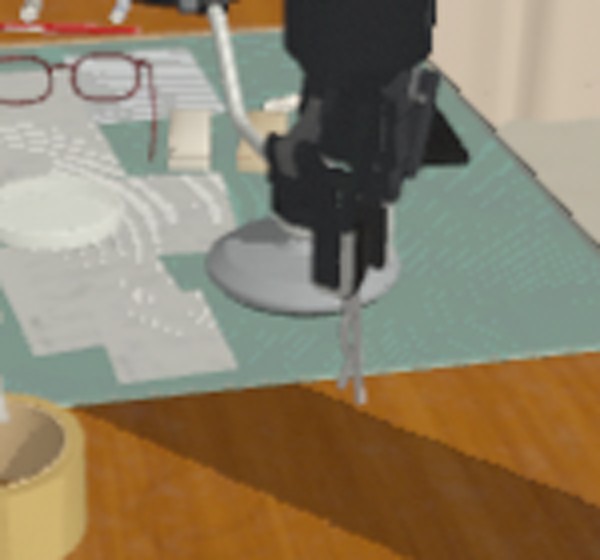

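Two wires show: the short bow leg left (345,388), i.e. toward +y, and the straight leg's tip (362,402), just above the desk close to the mat edge. Back off the mat edge and touch down.

jog_arm --motion '[{"gripper": 255, "delta_pos": [0.03, 0, 0], "spin": 0}, {"gripper": 255, "delta_pos": [0.06, 0, 0], "spin": 0}, {"gripper": 255, "delta_pos": [0.06, 0, 0.008], "spin": 0}, {"gripper": 255, "delta_pos": [0.06, 0, 0.014], "spin": 0}, {"gripper": 255, "delta_pos": [0.06, 0, 0.018], "spin": 0}, {"gripper": 255, "delta_pos": [0.06, 0, 0.022], "spin": 0}, {"gripper": 255, "delta_pos": [0.06, 0, 0.022], "spin": 0}, {"gripper": 255, "delta_pos": [0.06, 0, 0.022], "spin": 0}]' --newtons 20

```text
time: 5.57
eef_pos: [0.5248, 0.1298, 0.0857]
tcp_rot: [-0.0, -3.141, 0.0]
wrist_force: [-0.7, 0.0, -0.0]
gripper_width: 0.0317
grip_force: 24.7
```

jog_arm --motion '[{"gripper": 255, "delta_pos": [0, 0, 0.006], "spin": 0}, {"gripper": 255, "delta_pos": [0, 0, 0.012], "spin": 0}, {"gripper": 255, "delta_pos": [0, 0, 0.016], "spin": 0}, {"gripper": 255, "delta_pos": [0, 0, 0.016], "spin": 0}]' --newtons 20

```text
time: 5.9
eef_pos: [0.527, 0.1302, 0.0842]
tcp_rot: [-0.0, 3.136, 0.001]
wrist_force: [0.6, 1.6, 18.3]
gripper_width: 0.0315
grip_force: 27.8
```

jog_arm --motion '[{"gripper": 255, "delta_pos": [0.023, 0, 0.0], "spin": 0}, {"gripper": 255, "delta_pos": [0.046, 0, 0.0], "spin": 0}, {"gripper": 255, "delta_pos": [0.068, 0, 0.004], "spin": 0}, {"gripper": 255, "delta_pos": [0.1, 0, 0.012], "spin": 0}, {"gripper": 255, "delta_pos": [0.135, 0, 0.024], "spin": 0}, {"gripper": 255, "delta_pos": [0.135, 0, 0.024], "spin": 0}]' --newtons 20

```text
time: 6.4
eef_pos: [0.4895, 0.1298, 0.076]
tcp_rot: [0.0, -3.141, 0.0]
wrist_force: [-2.8, 1.0, 8.0]
gripper_width: 0.0311
grip_force: 19.2
```

```bash
python3 -W ignore -c "
from h import *
go(.49,.13,.085,90)
f=grab_frame('scene'); save('g5',cv2.resize(f['image'][150:290,250:400],None,fx=4,fy=4,interpolation=cv2.INTER_CUBIC))
"
```

```text
t 6.4 pos [0.4895 0.1298 0.076 ] yaw 90.0 shares [-0.0018  0.0008 -0.036 ] spin 0.0 F [-2.83  1.01  8.04] w 0.0311 g 19.19 q [ 0.09  0.28 -0.36  0.93 -0.    0.09] tz [-0.001 -0.    -1.   ]
```

View pics/g5.png

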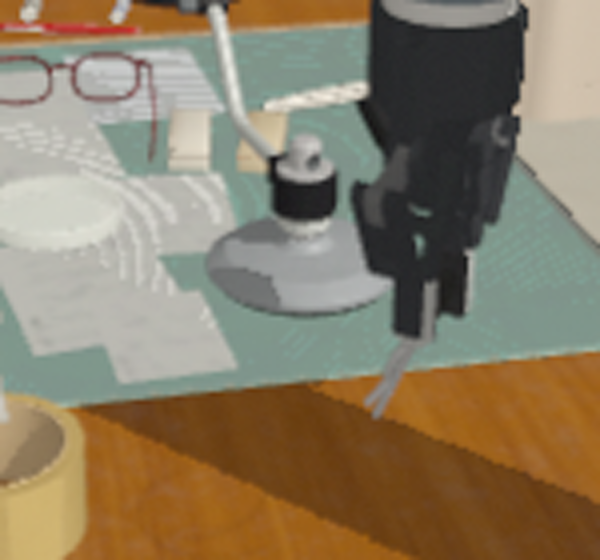

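Picture: the clip is leaning as intended, legs at (375,405) staying put while the fingers moved back; continue the arc.

jog_arm --motion '[{"gripper": 255, "delta_pos": [0.03, 0, 0.012], "spin": 0}, {"gripper": 255, "delta_pos": [0.057, 0, 0.027], "spin": 0}, {"gripper": 255, "delta_pos": [0.087, 0, 0.046], "spin": 0}, {"gripper": 255, "delta_pos": [0.113, 0, 0.066], "spin": 0}, {"gripper": 255, "delta_pos": [0.138, 0, 0.09], "spin": 0}, {"gripper": 255, "delta_pos": [0.162, 0, 0.114], "spin": 0}, {"gripper": 255, "delta_pos": [0.182, 0, 0.142], "spin": 0}, {"gripper": 255, "delta_pos": [0.201, 0, 0.171], "spin": 0}, {"gripper": 255, "delta_pos": [0.216, 0, 0.2], "spin": 0}, {"gripper": 255, "delta_pos": [0.23, 0, 0.225], "spin": 0}, {"gripper": 255, "delta_pos": [0.238, 0, 0.245], "spin": 0}, {"gripper": 255, "delta_pos": [0.238, 0, 0.25], "spin": 0}, {"gripper": 255, "delta_pos": [0.238, 0, 0.25], "spin": 0}]' --newtons 20

```text
time: 7.53
eef_pos: [0.4313, 0.1298, 0.0129]
tcp_rot: [-0.0, -3.141, 0.0]
wrist_force: [0.5, -0.8, 0.3]
gripper_width: 0.0003
grip_force: 0.0
```

The fingers shut empty, so the clip slipped off; raise and look.

jog_arm --motion '[{"gripper": 255, "delta_pos": [0, 0, -0.04], "spin": 0}, {"gripper": 255, "delta_pos": [0, 0, -0.1], "spin": 0}, {"gripper": 255, "delta_pos": [0, 0, -0.2], "spin": 0}, {"gripper": 255, "delta_pos": [0.08, 0, -0.35], "spin": 0}, {"gripper": 255, "delta_pos": [0.16, -0.1, -0.5], "spin": 0}, {"gripper": 255, "delta_pos": [0.24, -0.2, -0.6], "spin": 0}, {"gripper": 255, "delta_pos": [0.3, -0.3, -0.7], "spin": 0}, {"gripper": 255, "delta_pos": [0.3, -0.4, -0.7], "spin": 0}, {"gripper": 255, "delta_pos": [0.3, -0.5, -0.7], "spin": 0}, {"gripper": 0, "delta_pos": [0.3, -0.6, -0.7], "spin": 0}, {"gripper": 0, "delta_pos": [0.3, -0.6, -0.7], "spin": 0}, {"gripper": 0, "delta_pos": [0.3, -0.6, -0.7], "spin": 0}]'

```text
time: 8.53
eef_pos: [0.3567, -0.0212, 0.1887]
tcp_rot: [0.005, 3.141, -0.0]
wrist_force: [0.1, 0.1, -0.0]
gripper_width: 0.0356
grip_force: 0.0
```

```bash
python3 -W ignore -c "
from h import *
go()
cr=lambda f,x0,x1,y0,y1,k:cv2.resize(f['image'][y0:y1,x0:x1],None,fx=k,fy=k,interpolation=cv2.INTER_CUBIC)
s=grab_frame('scene');t=grab_frame('top');np.savez('scene1.npz',**s);np.savez('top1.npz',**t)
save('g6',np.hstack([cr(s,260,400,200,300,2.857),cr(t,240,340,180,280,4)][::1]) if 0 else np.vstack([cr(s,270,400,220,295,4.6)[:345,:598],cr(t,250,380,205,260,4.6)[:253,:598]]))
"
```

```text
t 8.53 pos [ 0.3567 -0.0212  0.1887] yaw 89.8 shares [0. 0. 0.] spin 0.0 F [ 0.07  0.07 -0.03] w 0.0356 g 0.0 q [-0.3  -0.05 -0.45  1.17  0.   -0.29] tz [ 0.001 -0.    -1.   ]
```

View pics/g6.png

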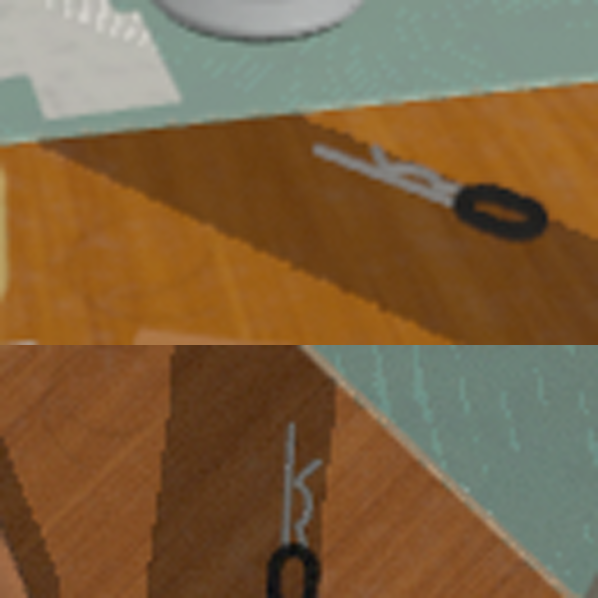

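Picture: the clip lies flat and free on the desk, in scene crop eye (500,213), tip (318,150); in top crop leg points to +x with the bow on the right (−y). Measure its pose.

```bash
cat > m.py <<'E'
from h import *
def lying(f,box):
    x0,x1,y0,y1=box; I=f["image"].astype(int)[y0:y1,x0:x1]
    k=(I.max(2)<45).astype(np.uint8); n,l,st,c=cv2.connectedComponentsWithStats(k); i=1+st[1:,4].argmax()
    v,u=np.nonzero(l==i); e=np.array([onz(f,a+x0,b+y0,.005) for a,b in zip(u,v)])[:,:2]
    k2=((I.max(2)-I.min(2)<35)&(I.max(2)>85)).astype(np.uint8); 
    v,u=np.nonzero(k2); g=np.array([onz(f,a+x0,b+y0,.005) for a,b in zip(u,v)])[:,:2]
    c0=np.array(cv2.minAreaRect(e.astype(np.float32))[0]); d=np.hypot(*(g-c0).T); g=g[d<.11]
    print("eye n",st[i,4],"mean",e.mean(0).round(4),"rect",cv2.minAreaRect(e.astype(np.float32)))
    far=g[np.hypot(*(g-c0).T).argmax()]; print("steel",len(g),"far tip",far.round(4),"dist",np.hypot(*(far-c0)).round(4),"ang",np.degrees(np.arctan2(*(far-c0)[::-1])).round(2))
E
python3 -W ignore - <<'E'
from m import *
s,t=dict(np.load("scene1.npz")),dict(np.load("top1.npz"))
lying(s,(330,400,248,280)); lying(t,(300,330,218,275))
E
```

```text
eye n 114 mean [0.4414 0.12  ] rect ((0.44186505675315857, 0.11976462602615356), (0.03136400133371353, 0.04176876321434975), 86.063232421875)
steel 123 far tip [0.539  0.1233] dist 0.0972 ang 2.06
eye n 99 mean [0.4406 0.12  ] rect ((0.4410861134529114, 0.12007563561201096), (0.04232407733798027, 0.02839510887861252), 0.45108067989349365)
steel 89 far tip [0.5368 0.121 ] dist 0.0957 ang 0.55
```

jog_arm --motion '[{"gripper": 128, "delta_pos": [-0.08, 0.13, 0], "spin": 0.005}, {"gripper": 128, "delta_pos": [-0.16, 0.27, 0], "spin": 0.005}, {"gripper": 128, "delta_pos": [-0.25, 0.41, 0.1], "spin": 0.005}, {"gripper": 128, "delta_pos": [-0.338, 0.565, 0.2], "spin": 0.005}, {"gripper": 128, "delta_pos": [-0.338, 0.565, 0.3], "spin": 0.005}, {"gripper": 128, "delta_pos": [-0.338, 0.565, 0.4], "spin": 0.005}, {"gripper": 128, "delta_pos": [-0.338, 0.565, 0.5], "spin": 0.005}, {"gripper": 128, "delta_pos": [-0.338, 0.565, 0.58], "spin": 0.005}, {"gripper": 128, "delta_pos": [-0.338, 0.565, 0.64], "spin": 0.005}, {"gripper": 128, "delta_pos": [-0.338, 0.565, 0.64], "spin": 0.005}, {"gripper": 128, "delta_pos": [-0.338, 0.565, 0.64], "spin": 0.005}]' --newtons 40

```text
time: 9.55
eef_pos: [0.4403, 0.122, 0.028]
tcp_rot: [-0.047, -3.139, 0.0]
wrist_force: [0.8, -0.1, 1.5]
gripper_width: 0.0424
grip_force: 0.0
```

```bash
python3 -W ignore -c "
from h import *
go(.4412,.12,.004,88)"
```

```text
t 9.55 pos [0.4403 0.122  0.028 ] yaw 88.3 shares [-0.0041 -0.0079  0.096 ] spin 0.0008 F [ 0.78 -0.14  1.48] w 0.0424 g 0.0 q [ 0.09  0.26 -0.54  0.77  0.    0.12] tz [-0.002 -0.    -1.   ]
```

jog_arm --motion '[{"gripper": 128, "delta_pos": [-0.004, -0.008, 0], "spin": 0.001}, {"gripper": 128, "delta_pos": [-0.004, -0.008, 0.03], "spin": 0.001}, {"gripper": 128, "delta_pos": [-0.004, -0.008, 0.06], "spin": 0.001}, {"gripper": 128, "delta_pos": [-0.004, -0.008, 0.08], "spin": 0.001}, {"gripper": 128, "delta_pos": [-0.004, -0.008, 0.09], "spin": 0.001}, {"gripper": 128, "delta_pos": [-0.004, -0.008, 0.09], "spin": 0.001}, {"gripper": 128, "delta_pos": [-0.004, -0.008, 0.09], "spin": 0.001}]'

```text
time: 10.13
eef_pos: [0.4418, 0.119, 0.0056]
tcp_rot: [-0.06, -3.141, 0.0]
wrist_force: [0.4, -0.7, -0.6]
gripper_width: 0.0427
grip_force: 0.0
```

jog_arm --motion '[{"gripper": 128, "delta_pos": [0, 0, 0.008], "spin": 0}, {"gripper": 128, "delta_pos": [0, 0, 0.014], "spin": 0}, {"gripper": 128, "delta_pos": [0, 0, 0.018], "spin": 0}, {"gripper": 128, "delta_pos": [0, 0, 0.02], "spin": 0}, {"gripper": 128, "delta_pos": [0, 0, 0.02], "spin": 0}, {"gripper": 128, "delta_pos": [0, 0, 0.02], "spin": 0}]'

```text
time: 10.63
eef_pos: [0.4419, 0.119, 0.0008]
tcp_rot: [-0.059, -3.141, -0.0]
wrist_force: [-0.2, -0.8, 0.4]
gripper_width: 0.0428
grip_force: 0.0
```

jog_arm --motion '[{"gripper": 150, "delta_pos": [0, 0, 0], "spin": 0}, {"gripper": 170, "delta_pos": [0, 0, 0], "spin": 0}, {"gripper": 200, "delta_pos": [0, 0, 0], "spin": 0}, {"gripper": 255, "delta_pos": [0, 0, 0], "spin": 0}, {"gripper": 255, "delta_pos": [0, 0, 0], "spin": 0}, {"gripper": 255, "delta_pos": [0, 0, 0], "spin": 0}]' --newtons 60

```text
time: 11.13
eef_pos: [0.442, 0.119, 0.0012]
tcp_rot: [0.059, 3.141, 0.0]
wrist_force: [-1.5, -1.2, 6.0]
gripper_width: 0.0292
grip_force: 58.8
```

jog_arm --motion '[{"gripper": 255, "delta_pos": [0, 0, -0.03], "spin": 0}, {"gripper": 255, "delta_pos": [0, 0, -0.07], "spin": 0}, {"gripper": 255, "delta_pos": [0, 0, -0.13], "spin": 0}, {"gripper": 255, "delta_pos": [0, 0, -0.2], "spin": 0}, {"gripper": 255, "delta_pos": [0, 0, -0.27], "spin": 0}, {"gripper": 255, "delta_pos": [0, 0, -0.33], "spin": 0}, {"gripper": 255, "delta_pos": [0, 0, -0.33], "spin": 0}, {"gripper": 255, "delta_pos": [0, 0, -0.33], "spin": 0}]'

```text
time: 11.8
eef_pos: [0.4423, 0.1191, 0.084]
tcp_rot: [0.059, 3.139, 0.0]
wrist_force: [0.7, 0.8, -1.6]
gripper_width: 0.0292
grip_force: 59.3
```

```bash
python3 -W ignore -c "
from h import *
go(.524,.0483,.0835,68)"
```

```text
t 11.8 pos [0.4423 0.1191 0.084 ] yaw 87.8 shares [-0.3373 -0.2706  0.0026] spin 0.0551 F [ 0.66  0.84 -1.57] w 0.0292 g 59.33 q [ 0.08  0.2  -0.46  0.91 -0.    0.12] tz [ 0.002  0.    -1.   ]
```

jog_arm --motion '[{"gripper": 255, "delta_pos": [-0.04, -0.03, 0], "spin": 0.008}, {"gripper": 255, "delta_pos": [-0.08, -0.06, 0], "spin": 0.016}, {"gripper": 255, "delta_pos": [-0.12, -0.1, 0], "spin": 0.024}, {"gripper": 255, "delta_pos": [-0.16, -0.13, 0], "spin": 0.032}, {"gripper": 255, "delta_pos": [-0.2, -0.16, 0], "spin": 0.04}, {"gripper": 255, "delta_pos": [-0.24, -0.2, 0], "spin": 0.048}, {"gripper": 255, "delta_pos": [-0.29, -0.235, 0], "spin": 0.055}, {"gripper": 255, "delta_pos": [-0.337, -0.27, 0.002], "spin": 0.055}, {"gripper": 255, "delta_pos": [-0.337, -0.27, 0.002], "spin": 0.055}, {"gripper": 255, "delta_pos": [-0.337, -0.27, 0.002], "spin": 0.055}]'

```text
time: 12.63
eef_pos: [0.5234, 0.0481, 0.0819]
tcp_rot: [-0.597, -3.083, 0.0]
wrist_force: [-0.6, 0.0, -0.7]
gripper_width: 0.029
grip_force: 59.3
```

```bash
python3 -W ignore -c "
from h import *
go(.524,.0483,.0835,68)
cr=lambda f,x0,x1,y0,y1,k:cv2.resize(f['image'][y0:y1,x0:x1],None,fx=k,fy=k,interpolation=cv2.INTER_CUBIC)
s=grab_frame('scene');t=grab_frame('top');np.savez('scene2.npz',**s);np.savez('top2.npz',**t)
save('g7',np.vstack([cr(s,310,390,175,215,7.4),cr(t,305,385,160,200,7.4)]))
"
```

```text
t 12.63 pos [0.5234 0.0481 0.0819] yaw 68.1 shares [-0.002   0.0018 -0.0066] spin 0.0002 F [-0.56  0.02 -0.7 ] w 0.029 g 59.33 q [-0.07  0.31 -0.31  0.96  0.    0.31] tz [-0.002  0.    -1.   ]
```

View pics/g7.png

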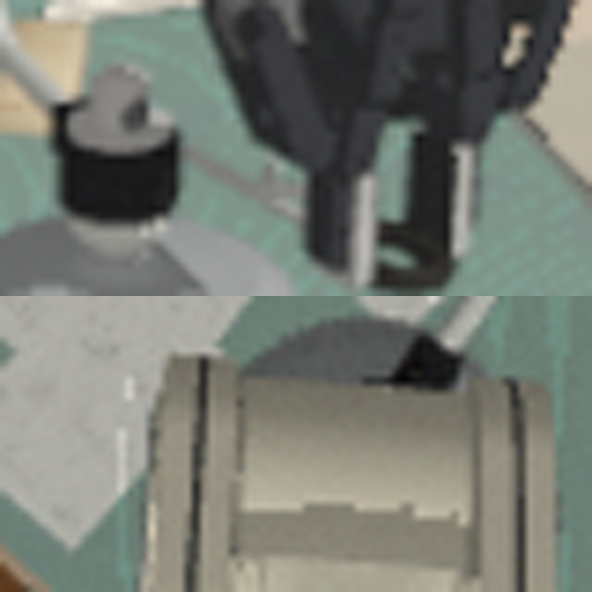

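Scene crop: the leg runs from (305,215) up-left to its tip (190,150), and extends on to the hole at (133,118); top view is blocked by the arm. Work out the leg's line numerically.

```bash
cat > leg.py <<'E'
from h import *
def leg(f,x0,x1,y0,y1):
    I=f["image"].astype(int); C=cloud(f); out=[]
    for u in range(x0,x1):
        c=I[y0:y1,u]; gr=np.clip(18-(c[:,1]-c[:,0]),0,None).astype(float)  # mat is green: G-R large
        if gr.sum()>8:
            v0=np.argmax(gr); w=gr[max(0,v0-1):v0+2]; out.append((u,y0+max(0,v0-1)+(w*np.arange(len(w))).sum()/w.sum(),w.sum()))
    return np.array(out),C
E
python3 -W ignore - <<'E'
from leg import *
f=dict(np.load("scene2.npz"))
I=f["image"].astype(int); print((I[...,1]-I[...,0])[192:208,330:354])
o,C=leg(f,334,347,192,206); print(o.round(1).tolist())
for u,v,_ in o: print(int(u),C[int(round(v)),int(u)].round(4),onz(f,u,v,.0852).round(4))
E
```

```text
[[-1 -1 -2  4 17 19 19 21 21 22 22 22 23 17  3  0  0  1  1  2  1  0  1  2]
 [-2 -1 -1 -1 13 19 19 19 21 22 21 22 22 19 10  3  3  1  1  1  1  1  0  1]
 [-2  0 -1 -1 10 14 16 18 20 21 24 24 23 21 18 12  7  3  1  2  1  0  1  1]
 [-2 -1  1 -1  4  0  5 13 17 20 28 24 22 23 22 22 12  6  0  1  1  0  0  1]
 [-1 -1 -1 -1  8  6  1  2  9 15 20 21 21 23 24 22 11  9 14  9  2  1  1  1]
 [-1  1 -1 -1 14 18 12  5  0  1 10 16 21 22 23 16  4 11 19 20 11  5  1  1]
 [ 0 -2  0 -1 16 20 21 17  7  2 -1  1 12 18 20 10  0 12 20 22 21 11  1  0]
 [-2 -1  0  0 16 22 22 23 20 15  7  1 -2  4 12  3 -2  7 12 13 16 10  0  2]
 [-1 -1  1 -2 17 22 22 23 22 23 21 14  4 -2  1  0 -1  0  0 -1 -1  0  1  1]
 [ 1 -1 -1 -1 21 23 22 22 24 24 23 23 17  8  5  0 -2 -1  3  7  4  2  1  2]
 [ 0  0  1  8 19 21 22 22 31 27 23 23 23 23 20  9  1 -2  3 11 14  9  0 -1]
 [-2  0  1 15 19 21 22 24 30 26 23 23 22 23 22 20 13  6  0 -2  1  2 -1  0]
 [ 1  1  1 10 11 16 18 29 26 24 23 23 25 27 25 23 23 21 16  6  0 -1  1  0]
 [ 1  2  1  2  1  5  5 15 19 19 21 22 32 33 26 23 23 25 30 22  8  2  1  1]
 [ 1  2  3  3  2  2  3  3  4  7 13 18 27 25 22 23 
[... 343 characters left out ...]
 [345.0, 192.5, 33.0], [346.0, 199.0, 57.0]]
334 [ 0.6518 -0.0388  0.0262] [0.5879 0.0659 0.0852]
335 [0.6138 0.0202 0.0863] [0.6143 0.0193 0.0852]
336 [0.6094 0.0227 0.0857] [0.6106 0.0207 0.0852]
337 [0.6051 0.0252 0.0878] [0.6073 0.0215 0.0852]
338 [0.6012 0.027  0.0868] [0.6028 0.0242 0.0852]
339 [0.5986 0.0266 0.0873] [0.5999 0.0243 0.0852]
340 [0.5945 0.0287 0.0866] [0.5958 0.0265 0.0852]
341 [0.593  0.0266 0.0862] [0.5929 0.0267 0.0852]
342 [0.5863 0.0333 0.0879] [0.5886 0.0292 0.0852]
343 [0.583  0.0342 0.0865] [0.5846 0.0313 0.0852]
344 [0.5807 0.0333 0.0868] [0.5819 0.0313 0.0852]
345 [0.5467 0.0897 0.136 ] [ 0.6032 -0.0092  0.0852]
346 [0.5797 0.0258 0.0868] [0.5814 0.0228 0.0852]
```

jog_arm --motion '[{"gripper": 255, "delta_pos": [-0.02, -0.002, -0.007], "spin": 0}, {"gripper": 255, "delta_pos": [-0.05, -0.002, -0.007], "spin": 0}, {"gripper": 255, "delta_pos": [-0.08, -0.002, -0.007], "spin": 0}, {"gripper": 255, "delta_pos": [-0.09, -0.002, -0.007], "spin": 0}, {"gripper": 255, "delta_pos": [-0.1, -0.002, -0.007], "spin": 0}, {"gripper": 255, "delta_pos": [-0.11, -0.002, -0.007], "spin": 0}, {"gripper": 255, "delta_pos": [-0.12, -0.002, -0.007], "spin": 0}, {"gripper": 255, "delta_pos": [-0.12, -0.002, -0.007], "spin": 0}]'

```text
time: 13.4
eef_pos: [0.5515, 0.0366, 0.0844]
tcp_rot: [0.599, 3.084, -0.0]
wrist_force: [0.3, -0.5, -1.2]
gripper_width: 0.0292
grip_force: 59.3
```

```bash
python3 -W ignore -c "
from leg import *
go(z=.0837)
f=grab_frame('scene'); np.savez('scene3.npz',**f)
I=f['image'].astype(int);print((I[...,1]-I[...,0])[184:200,322:342]);print(I.mean(2).astype(int)[184:200,322:342])"
```

```text
t 13.4 pos [0.5515 0.0366 0.0844] yaw 68.0 shares [0.    0.    0.003] spin 0.0 F [ 0.28 -0.52 -1.17] w 0.0292 g 59.33 q [-0.09  0.35 -0.24  0.98 -0.    0.3 ] tz [ 0. -0. -1.]
[[23 17  3 -3 -3 -2  2 14 21 21 20 20 12  1  1  1  1  2  2  2]
 [ 9 -1 -2 -2 -2 -1  0  1 16 21 21 21 16  4  1  1  1  1  2  1]
 [ 6 -2 -3 -3 -2 -2 -2 -1 14 20 21 21 19 11  0  1  1  1  1  1]
 [ 4 -2 -1 -2 -2 -1 -2 -1 14 19 21 22 22 16  3  3  3  1  1  1]
 [ 0 -3 -2 -2 -2 -2 -1 -2 17 20 20 20 21 19 12  6  0  0  2  1]
 [-2 -2 -3 -3 -1 -1  0  1 13 14 17 19 19 19 18 15 11  5  1  0]
 [-3 -1 -3 -3 -1  0 -1 -1 -1  3  5 14 19 19 19 19 16  6  6  6]
 [-3 -2 -2 -1 -1  0 -1 -1 -1 -2 -2  9 18 20 20 20 11  2  9 15]
 [-1 -2 -1 -2 -1  0 -1 -2 -1 -2  0  3 13 18 19 19  6  0 13 22]
 [-2 -2 -3 -3 -2 -2 -2 -1 -2 -2 -1 -1  1  8 14 13  3  3 13 18]
 [-2 -3 -3 -1 -2 -3 -1 -1 -2 -1  0 -1  0 -1  1  3 -1  1  3  2]
 [-2 -2 -2 -1 -2 -2 -2 -1 -1 -1 -1 -2  6  4  1 -1 -1 -2  1  2]
 [-1  0 -1  0 -1 -2  0  0 -1 -2  1 -1 15 17 12  5 -2 -2  3  7]
 [-2 -1  1 -1  1  1  1 -1  1  0  2  1 14 19 21 17  8  2  0  1]
 [-2 -2 -1  0  1  1  0  0 -1  0  0 -2 14 20
[... 744 characters left out ...]
 130 158
  133  94]
 [123 125 128 131 116  91  96 114 120 123 130 119 127 135 136 135 126 122
  128 136]
 [123 124 126 126 125 119 121 124 121 115 115 122 125 127 132 129 124 125
  132 135]
 [116 120 126 129 126 127 122 120 116  86  76 101 119 124 124 123 125 130
  131 129]
 [ 46  65  89  94  95  95  78  68  44  26  27  23 102 123 125 125 129 139
  139 132]
 [ 27  26  29  30  30  27  27  28  27  25  25  27  95 125 128 127 141 149
  148 140]
 [ 28  25  27  26  26  25  27  27  25  28  24  29  96 129 136 134 134 131
  143 155]
 [ 26  25  27  25  25  27  26  27  24  26  27  24  95 130 137 136 137 135
  126 131]
 [ 25  26  27  26  28  25  27  25  25  26  26  23  96 130 137 137 137 142
  134 128]]
```

The tip already sits in the countersink at scene (328.5,190.5) with no force. Push on slowly.

jog_arm --motion '[{"gripper": 255, "delta_pos": [-0.01, 0, 0.0], "spin": 0}, {"gripper": 255, "delta_pos": [-0.02, 0, 0.0], "spin": 0}, {"gripper": 255, "delta_pos": [-0.03, 0, 0.0], "spin": 0}, {"gripper": 255, "delta_pos": [-0.04, 0, 0.0], "spin": 0}, {"gripper": 255, "delta_pos": [-0.04, 0, 0.0], "spin": 0}]'

```text
time: 13.87
eef_pos: [0.5609, 0.0328, 0.0845]
tcp_rot: [0.599, 3.084, -0.0]
wrist_force: [-1.3, 0.2, -0.9]
gripper_width: 0.0292
grip_force: 59.3
```

jog_arm --motion '[{"gripper": 255, "delta_pos": [-0.01, 0, 0.0], "spin": 0}, {"gripper": 255, "delta_pos": [-0.02, 0, 0.0], "spin": 0}, {"gripper": 255, "delta_pos": [-0.03, 0, 0.0], "spin": 0}, {"gripper": 255, "delta_pos": [-0.04, 0, 0.0], "spin": 0}, {"gripper": 255, "delta_pos": [-0.05, 0, 0.0], "spin": 0}, {"gripper": 255, "delta_pos": [-0.05, 0, 0.0], "spin": 0}, {"gripper": 255, "delta_pos": [-0.05, 0, 0.0], "spin": 0}]'

```text
time: 14.45
eef_pos: [0.5721, 0.0282, 0.0844]
tcp_rot: [-0.599, -3.084, 0.0]
wrist_force: [-0.8, -0.2, -0.2]
gripper_width: 0.0294
grip_force: 59.3
```

jog_arm --motion '[{"gripper": 255, "delta_pos": [-0.01, 0, 0.0], "spin": 0}, {"gripper": 255, "delta_pos": [-0.02, 0, 0.0], "spin": 0}, {"gripper": 255, "delta_pos": [-0.03, 0, 0.0], "spin": 0}, {"gripper": 255, "delta_pos": [-0.04, 0, 0.0], "spin": 0}, {"gripper": 255, "delta_pos": [-0.04, 0, 0.0], "spin": 0}]'

```text
time: 14.87
eef_pos: [0.5814, 0.0242, 0.0843]
tcp_rot: [-0.599, -3.083, 0.001]
wrist_force: [-1.7, -0.9, -1.1]
gripper_width: 0.0296
grip_force: 59.3
```

jog_arm --motion '[{"gripper": 255, "delta_pos": [-0.008, 0, 0.0], "spin": 0}, {"gripper": 255, "delta_pos": [-0.016, 0, 0.0], "spin": 0}, {"gripper": 255, "delta_pos": [-0.024, 0, 0.0], "spin": 0}, {"gripper": 255, "delta_pos": [-0.032, 0, 0.0], "spin": 0}, {"gripper": 255, "delta_pos": [-0.032, 0, 0.0], "spin": 0}]' --newtons 90

```text
time: 15.28
eef_pos: [0.5865, 0.0214, 0.0836]
tcp_rot: [-0.598, -3.079, 0.002]
wrist_force: [-9.0, -2.5, -0.2]
gripper_width: 0.028
grip_force: 90.2
```

jog_arm --motion '[{"gripper": 255, "delta_pos": [-0.004, -0.004, 0.0], "spin": 0}, {"gripper": 255, "delta_pos": [-0.012, -0.004, 0.0], "spin": 0}, {"gripper": 255, "delta_pos": [-0.02, -0.004, 0.0], "spin": 0}, {"gripper": 255, "delta_pos": [-0.024, -0.004, 0.0], "spin": 0}, {"gripper": 255, "delta_pos": [-0.024, -0.004, 0.0], "spin": 0}]'

```text
time: 15.7
eef_pos: [0.5925, 0.0184, 0.0839]
tcp_rot: [-0.598, -3.081, 0.001]
wrist_force: [-4.3, -0.6, -1.3]
gripper_width: 0.0284
grip_force: 90.2
```

jog_arm --motion '[{"gripper": 255, "delta_pos": [-0.008, 0, 0.0], "spin": 0}, {"gripper": 255, "delta_pos": [-0.016, 0, 0.0], "spin": 0}, {"gripper": 255, "delta_pos": [-0.024, 0, 0.0], "spin": 0}, {"gripper": 255, "delta_pos": [-0.032, 0, 0.0], "spin": 0}, {"gripper": 255, "delta_pos": [-0.032, 0, 0.0], "spin": 0}]'

```text
time: 16.12
eef_pos: [0.6028, 0.0149, 0.0848]
tcp_rot: [0.599, 3.081, 0.0]
wrist_force: [4.9, -2.9, -2.1]
gripper_width: 0.0283
grip_force: 90.0
```

jog_arm --motion '[{"gripper": 255, "delta_pos": [-0.006, 0, 0.0], "spin": 0}, {"gripper": 255, "delta_pos": [-0.012, 0, 0.0], "spin": 0}, {"gripper": 255, "delta_pos": [-0.016, 0, 0.0], "spin": 0}, {"gripper": 255, "delta_pos": [-0.016, 0, 0.0], "spin": 0}, {"gripper": 255, "delta_pos": [-0.016, 0, 0.0], "spin": 0}]'

```text
time: 16.53
eef_pos: [0.6049, 0.0141, 0.0845]
tcp_rot: [-0.598, -3.084, -0.0]
wrist_force: [0.3, 0.1, -1.0]
gripper_width: 0.0282
grip_force: 90.0
```

jog_arm --motion '[{"gripper": 255, "delta_pos": [-0.004, 0, 0.0], "spin": 0}, {"gripper": 255, "delta_pos": [-0.008, 0, 0.0], "spin": 0}, {"gripper": 255, "delta_pos": [-0.012, 0, 0.0], "spin": 0}, {"gripper": 255, "delta_pos": [-0.012, 0, 0.0], "spin": 0}]'

```text
time: 16.87
eef_pos: [0.608, 0.0128, 0.0845]
tcp_rot: [0.599, 3.084, 0.0]
wrist_force: [0.1, -0.3, -0.9]
gripper_width: 0.0282
grip_force: 90.0
```

jog_arm --motion '[{"gripper": 255, "delta_pos": [-0.006, 0, 0.0], "spin": 0}, {"gripper": 255, "delta_pos": [-0.012, 0, 0.0], "spin": 0}, {"gripper": 255, "delta_pos": [-0.016, 0, 0.0], "spin": 0}, {"gripper": 255, "delta_pos": [-0.016, 0, 0.0], "spin": 0}]'

```text
time: 17.2
eef_pos: [0.6097, 0.0116, 0.0839]
tcp_rot: [-0.598, -3.08, 0.0]
wrist_force: [-6.7, 1.3, 0.3]
gripper_width: 0.0283
grip_force: 90.2
```

jog_arm --motion '[{"gripper": 255, "delta_pos": [-0.006, 0, 0.0], "spin": 0}, {"gripper": 255, "delta_pos": [-0.012, 0, 0.0], "spin": 0}, {"gripper": 255, "delta_pos": [-0.012, 0, 0.0], "spin": 0}, {"gripper": 255, "delta_pos": [-0.012, 0, 0.0], "spin": 0}]'

```text
time: 17.53
eef_pos: [0.6105, 0.0111, 0.0833]
tcp_rot: [-0.596, -3.076, 0.0]
wrist_force: [-14.3, 3.9, 1.8]
gripper_width: 0.0284
grip_force: 90.2
```

```bash
python3 -W ignore -c "
from leg import *
go()
f=grab_frame('scene'); np.savez('scene4.npz',**f); a=np.load('scene0.npz')
D=np.abs(f['image'].astype(int)-a['image'].astype(int)).sum(2); print(D[168:200,298:336:1])
"
```

```text
t 17.53 pos [0.6105 0.0111 0.0833] yaw 68.1 shares [0. 0. 0.] spin 0.0 F [-14.31   3.91   1.84] w 0.0284 g 90.21 q [-0.12  0.44 -0.09  1.05  0.    0.26] tz [-0.008  0.001 -1.   ]
[[ 24  24  24 ... 266 296 274]
 [ 25  24  24 ... 252 288 268]
 [ 23  25  25 ... 319 289 257]
 ...
 [ 22  24  24 ... 262 145  82]
 [ 22  26  36 ... 117  25 120]
 [ 25  24  69 ...  31  24  21]]
```

```bash
python3 -W ignore -c "
from h import *
np.set_printoptions(linewidth=250)
f=np.load('scene4.npz'); I=f['image'].astype(int); print((I[...,1]-I[...,0])[172:196,303:337])
# predicted pixels of points along leg if seated
T=np.linalg.inv(f['T']); a=np.radians(-21.9); u=np.array([np.cos(a),np.sin(a),0])
for s in(-23,0,10,30,45,52.5):
    p=T@np.r_[np.array([.6505,.0035,.087])+s/1000*u,1]; print(s,(f['cx']-f['fx']*p[0]/p[2]).round(1),(f['cy']+f['fy']*p[1]/p[2]).round(1))
"
```

```text
[[ 17  28  20   4   0   1   4  14  21  21  20  21  24  24  14   0   0   0   0   2   3   3   2   4   3   2   1   1   1   1   1   1   2   2]
 [  5  17  22   5   1   0   1  10  20  19  19  21  28  29  20   4   1   2   1   3   4   3   2   3   2   1   0   1   1   1   1   2   0   1]
 [  2  13  26  10   1   0   0   8  21  22  24  24  23  22  14   7   1   1   0   2   2   3   4   2   3   2   0   1  -1   1   1   1   0   3]
 [  3   5  12   8   2   0   1   8  25  28  30  30  28   9   3   2  -1   2   2   1   2   2   2   2   1   2   0   1   0   2   0   2   1   6]
 [  2   3   5  10   3   1   1   5  17  22  22  22  19  -4  -5  -6  -4   0   2   2   1   2   3   3   2   1   1   2   1   0   0   1   1   8]
 [  3   4   5  10   5   1   1   3  13  11   7   7   3  -8  -9  -8  -9  -3   0   0   2   2   3   2   3   1   2   3   2   1   1   0   2  12]
 [  8  16  15  16   5   1   1   0   2 -14 -18 -18 -16 -17 -16 -15 -13  -6   1   0   3   2   3   1   2   3   3   3   3   2   2   2   1  15]
 [ 25  25  23  22  11   1   1   0  -3 -14 -18 -18 -16 -16 -16 -15 -15 -11  -5   1   1   1   3   2   2   2   3   2   1   1   1  
[... 1628 characters left out ...]
-2  -3   0   0   2   0   1   2   3  -1   0  -1   0]
 [ 17  18  22  22  23  23   3  -7  -9 -10 -10 -12 -12 -11  -6   0  -3  -2  -2  -2  -1  -2  -1  -1   1   1   1   2   2   3  -1   0   0  -1]
 [  4   5  13  22  23  23  18  19  17  15  14   8   7   6   3   1  -1  -2  -2  -2  -3  -2  -3  -2  -1   1   0   2   3   1  -1   0  -1   5]
 [ -1   0   8  21  23  23  23  29  28  24  22  22  22  19   8  -1  -1  -1  -2  -1  -2  -2  -3  -2  -2   0   1   0   2   1   0   0   0  12]
 [ -1  -1   4  18  24  23  23  23  29  26  22  21  22  20  13   3   1  -1  -1  -1  -1  -1  -2  -2  -2  -1  -1   1   2   1  -1   0  -1   1]]
-23 331.4 192.1
0 326.0 189.0
10 323.7 187.7
30 319.3 185.1
45 316.0 183.2
52.5 314.4 182.3
```

Leg is visible past the post to about (316,184), matching a seated clip, and the stop is rigid at 15 N. Now the gentle tug.

jog_arm --motion '[{"gripper": 255, "delta_pos": [0.006, 0, 0.0], "spin": 0}, {"gripper": 255, "delta_pos": [0.012, 0, 0.0], "spin": 0}, {"gripper": 255, "delta_pos": [0.018, 0, 0.0], "spin": 0}, {"gripper": 255, "delta_pos": [0.018, 0, 0.0], "spin": 0}, {"gripper": 255, "delta_pos": [0.018, 0, 0.0], "spin": 0}]'

```text
time: 18.0
eef_pos: [0.6094, 0.0119, 0.0843]
tcp_rot: [-0.598, -3.083, 0.0]
wrist_force: [-5.9, 0.1, -0.9]
gripper_width: 0.0282
grip_force: 90.1
```

jog_arm --motion '[{"gripper": 255, "delta_pos": [0.006, 0, 0.0], "spin": 0}, {"gripper": 255, "delta_pos": [0.012, 0, 0.0], "spin": 0}, {"gripper": 255, "delta_pos": [0.012, 0, 0.0], "spin": 0}, {"gripper": 255, "delta_pos": [0.012, 0, 0.0], "spin": 0}]'

```text
time: 18.33
eef_pos: [0.6079, 0.013, 0.0848]
tcp_rot: [0.598, 3.083, 0.0]
wrist_force: [-0.3, 0.0, -1.1]
gripper_width: 0.0281
grip_force: 90.1
```

jog_arm --motion '[{"gripper": 255, "delta_pos": [0.005, 0, 0.0], "spin": 0}, {"gripper": 255, "delta_pos": [0.01, 0, 0.0], "spin": 0}, {"gripper": 255, "delta_pos": [0.01, 0, 0.0], "spin": 0}, {"gripper": 255, "delta_pos": [0.01, 0, 0.0], "spin": 0}]'

```text
time: 18.67
eef_pos: [0.605, 0.014, 0.0846]
tcp_rot: [0.598, 3.084, 0.0]
wrist_force: [0.1, 0.7, -1.4]
gripper_width: 0.0283
grip_force: 90.1
```

jog_arm --motion '[{"gripper": 255, "delta_pos": [0.004, 0, 0.0], "spin": 0}, {"gripper": 255, "delta_pos": [0.006, 0, 0.0], "spin": 0}, {"gripper": 255, "delta_pos": [0.006, 0, 0.0], "spin": 0}, {"gripper": 255, "delta_pos": [0.006, 0, 0.0], "spin": 0}]'

```text
time: 19.0
eef_pos: [0.6036, 0.0145, 0.0845]
tcp_rot: [-0.598, -3.084, -0.0]
wrist_force: [0.3, -0.1, -0.9]
gripper_width: 0.028
grip_force: 90.1
```

jog_arm --motion '[{"gripper": 255, "delta_pos": [0.004, 0, 0.0], "spin": 0}, {"gripper": 255, "delta_pos": [0.005, 0, 0.0], "spin": 0}, {"gripper": 255, "delta_pos": [0.005, 0, 0.0], "spin": 0}, {"gripper": 255, "delta_pos": [0.005, 0, 0.0], "spin": 0}]'

```text
time: 19.33
eef_pos: [0.6029, 0.0147, 0.0847]
tcp_rot: [0.599, 3.083, -0.0]
wrist_force: [2.9, -1.7, -0.9]
gripper_width: 0.028
grip_force: 90.0
```

jog_arm --motion '[{"gripper": 255, "delta_pos": [0.002, 0, 0.0], "spin": 0}, {"gripper": 255, "delta_pos": [0.003, 0, 0.0], "spin": 0}, {"gripper": 255, "delta_pos": [0.003, 0, 0.0], "spin": 0}, {"gripper": 255, "delta_pos": [0.003, 0, 0.0], "spin": 0}]'

```text
time: 19.67
eef_pos: [0.6027, 0.0148, 0.0848]
tcp_rot: [0.599, 3.082, -0.001]
wrist_force: [6.1, -2.9, -1.6]
gripper_width: 0.0279
grip_force: 90.0
```

Latched (6.7 N held). Push it back to mid-play, let go and lift away.

jog_arm --motion '[{"gripper": 255, "delta_pos": [-0.006, 0, 0], "spin": 0}, {"gripper": 255, "delta_pos": [-0.014, 0, 0], "spin": 0}, {"gripper": 255, "delta_pos": [-0.02, 0, 0], "spin": 0}, {"gripper": 255, "delta_pos": [-0.02, 0, 0], "spin": 0}, {"gripper": 255, "delta_pos": [-0.02, 0, 0], "spin": 0}, {"gripper": 170, "delta_pos": [-0.02, 0, 0], "spin": 0}, {"gripper": 120, "delta_pos": [-0.02, 0, 0], "spin": 0}, {"gripper": 60, "delta_pos": [-0.02, 0, 0], "spin": 0}, {"gripper": 60, "delta_pos": [-0.02, 0, 0], "spin": 0}, {"gripper": 60, "delta_pos": [-0.02, 0, 0], "spin": 0}, {"gripper": 60, "delta_pos": [-0.02, 0, 0], "spin": 0}]'

```text
time: 20.58
eef_pos: [0.6064, 0.0134, 0.0846]
tcp_rot: [0.598, 3.084, -0.0]
wrist_force: [0.2, 0.1, -0.4]
gripper_width: 0.0654
grip_force: 0.0
```

jog_arm --motion '[{"gripper": 60, "delta_pos": [0, 0, -0.05], "spin": 0}, {"gripper": 60, "delta_pos": [0, 0, -0.12], "spin": 0}, {"gripper": 60, "delta_pos": [0, 0, -0.2], "spin": 0}, {"gripper": 60, "delta_pos": [0, 0, -0.3], "spin": 0}, {"gripper": 60, "delta_pos": [0, 0, -0.4], "spin": 0}, {"gripper": 60, "delta_pos": [0.15, 0, -0.5], "spin": 0}, {"gripper": 60, "delta_pos": [0.3, 0, -0.6], "spin": 0}, {"gripper": 60, "delta_pos": [0.45, 0, -0.6], "spin": 0}, {"gripper": 60, "delta_pos": [0.6, 0, -0.6], "spin": 0}, {"gripper": 60, "delta_pos": [0.7, 0, -0.6], "spin": 0}, {"gripper": 60, "delta_pos": [0.8, 0, -0.6], "spin": 0}, {"gripper": 60, "delta_pos": [0.8, 0, -0.6], "spin": 0}, {"gripper": 60, "delta_pos": [0.8, 0, -0.6], "spin": 0}]'

```text
time: 21.67
eef_pos: [0.4203, 0.0886, 0.2353]
tcp_rot: [0.596, 3.083, 0.0]
wrist_force: [0.1, -0.2, -0.4]
gripper_width: 0.0652
grip_force: 0.0
```

```bash
python3 -W ignore -c "
from h import *
go()
for n,zr in(('top',(320,390,130,210)),('scene',(300,370,165,230))):
    f=grab_frame(n); np.savez(n+'5.npz',**f); C=cloud(f); x0,x1,y0,y1=zr
    D=np.abs(f['image'].astype(int)-np.load(n+'0.npz')['image'].astype(int)).sum(2)
    I=f['image'].astype(int); m=np.zeros(D.shape,bool); m[y0:y1,x0:x1]=1; dark=m&(D>90)&(I.max(2)<60)
    v,u=np.nonzero(dark); p=np.array([onz(f,a,b,.089) for a,b in zip(u,v)])[:,:2]; d=p-[.65,.0035]; p=p[np.hypot(*d.T)<.09]
    print(n,len(p),p.mean(0).round(4),cv2.minAreaRect(p.astype(np.float32)), 'depth z',np.median(C[dark][:,2]).round(4))
    q=m&(D>90)&(I.max(2)>=85)&(np.abs(C[...,2]-.087)<.006); w=C[q]; print(len(w), w.min(0).round(4) if len(w) else 0,w.max(0).round(4) if len(w) else 0)
"
```

```text
t 21.67 pos [0.4203 0.0886 0.2353] yaw 68.1 shares [0. 0. 0.] spin 0.0 F [ 0.08 -0.18 -0.39] w 0.0652 g 0.0 q [ 0.01  0.05 -0.22  1.29 -0.    0.39] tz [ 0.002 -0.    -1.   ]
top 97 [0.6046 0.0137] ((0.6282939314842224, 0.005950791761279106), (0.029155053198337555, 0.09528787434101105), 71.75756072998047) depth z 0.0816
44 [ 0.6232 -0.024   0.0811] [0.6977 0.0172 0.093 ]
scene 68 [0.5934 0.033 ] ((0.5941485166549683, 0.030692752450704575), (0.028192147612571716, 0.05151858553290367), 35.38859176635742) depth z 0.0806
33 [ 0.6268 -0.0184  0.081 ] [0.6832 0.0222 0.0926]
```

The top view puts the released eye at about (0.605, 0.014) and the tip near x 0.698, both as expected for a seated clip. Handing in.

```bash
python3 -c "
from cell import close_job
print(close_job())"
```

```text
the job is handed in; nothing more can be done
None
```

The R-clip is through the post's cross hole and pushed fully home; it held a 6.7 N tug, was then let go, and the job is handed in at about 22 s, though no verdict came back. While I was laying it down the clip slipped out of the fingers near the end, but it came to rest flat on the desk, so I took it from there.

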